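# Lock a slide stage with its thumb wedge

### The arm

A 6-joint arm with a two-finger parallel gripper is mounted at the origin on a cart in front of the work surface, level with it; the furniture and walls round the work are solid. World frame = base frame: x ahead of the robot, y to its left, z up, the work surface at z = 0. Lengths are in m, angles in rad, forces in N, time in s.
With the tool pointing down it reaches from about 0.225 to 0.725 m from the base axis. Payload 3.1 kg.
Tool frame: the origin (TCP) lies midway between the tips of the shut fingers; the grasp point (between the pads) lies 19 mm behind it (r.grip_depth is the distance from the TCP to the grasp point, in m); z points along the fingers, y is the line along which they close (so a half turn about z gives the same grasp; the last joint's range is limited). The gripper opens to 85 mm and grips with 20 to 120 N. Pads are 22 mm wide; open, the fingers measure 114 mm over their backs; the gripper's body (76 mm by 85 mm) begins 54 mm behind the grasp point. The pads swing forward as they close: fully open they stand 13 mm farther back than shut.
Start: joints at [1.086, 0.048, 0.099, 1.622, 0, 1.443], TCP at [0.183, 0.492, 0.231] pointing down, gripper open.
Joint ranges: [-2.91, 2.91], [-0.99, 1.94], [-1.21, 1.42], [-2.12, 2.29], [-1.49, 1.47], [-3.14, 3.14]. Speed limits (rad/s): [2.79, 2.79, 3.14, 3.14, 3.14, 3.14].

### API

Orientations are given as a 3x3 rotation matrix whose columns are the frame's x, y, z axes.
In Python, from plant import r gives the robot as it stands. The module is installed in compiled form; this text tells all that it offers.
- The arm moves only by the tool carry_out, never from a script. Its argument "increments" is text: rows parted by semicolons, each of 7 numbers parted by spaces: the turn, a rotation vector about the tool's x, y, z normalised to -1 to 1, where 1 is 90 degrees, then the shift along the tool's x, y, z normalised to -1 to 1, where 1 is 300 mm, then the closure, from 0 (fully open) to 1 (shut). In form: wx wy wz x y z grip; .... A call has exactly 5 rows; each row is the pose to reach, as a shift and turn from the pose commanded when the call began, along the tool's axes at that moment; what a row does not reach only later rows make up. A row lasts 1/12 s, in which the tool goes at most 41.7 mm and 7.16 degrees, less where a joint would pass 70% of its speed; a pose out of reach is approached as far as the arm can. A call with a number of a shift or a turn outside -1 to 1 is refused whole. A call with a gripper value outside its range is refused whole. The fingers move at their own pace and stop on an object; "newtons" is the grip in N (left out, the last holds). Time passes only in rows, so rows that repeat a pose let the fingers close, or fill a call up. It gives the time, the measured TCP pose, the force, the opening and the grip force at its end, in the units of the state.
- r.observe(): the state, without advancing time (a new reading comes with each control period).
- r.snapshot(name): name is "scene" or "side" or "wrist"; returns the picture (420x560x3 uint8, blue, green, red); there is no depth.
- r.calibration(name): a dict with "fx", "fy", "cx", "cy" (pixels), "rvec" (rotation vector, rad) and "tvec" (3), from world to camera coordinates, as OpenCV has them; the wrist camera has in their place "tool_from_camera" (4x4, takes a point from camera to tool coordinates, whose origin is the TCP and whose axes are the flange's). Camera axes: x right, y down, z forward; pixel columns grow to the right and rows downward; lengths in m; the calibration is good to about 2 mm. The wrist camera is an equidistant fisheye: a pixel r from the principal point sees the ray r / f radians off the axis. A picture is of the moment at which its call begins: read the wrist's pose just before it. calibration takes no time and is no camera call.
- r.hand_in(): hands the job in; it is judged then, once.
The state is a dict: "clock": time; "joint_pos": joint angles; "joint_vel": joint speeds; "effort": joint torques, N m; "eef_pos": TCP position; "tcp_rot": TCP orientation; "ft_force": force on the tool from outside, world axes, zero at the start; "ft_torque": the same for the moment, N m; "width": opening from 0.0 (shut) to 1.0 (fully open); "grasp_force": force on a finger pad.
Only numpy, scipy, OpenCV 4.12 (cv2) and the standard library are available. Lean on these libraries where they do the work, as an engineer would, in place of code of your own. Each camera call takes 0.05 s, during which the arm holds its last target. There are 200 camera calls.

### The job

Slide the bar of the slide stage until its cross rib is in line with the rib on the index block, and let go of it. Then lock it there: take the steel thumb wedge out of its holder and slide it flat along the apron, thin end first, through the yoke over the bar until it jams firmly and stays jammed when you let go, pressing it home without ramming it. The bar must stay on its mark, and the timer, beaker and bottles must stay where they stand.

Things in the scene. Friction and masses are not known exactly. Their poses are not given: they have to be found in the camera images.
- stage: Fixed grey slide stage. Origin on the worktop under the middle of the yoke and of the bar's track; x is the direction in which the wedge is driven (away from the robot), y the bar's slide direction, z up. Base plate 100 (x) by 230 (y) mm, 12 mm thick. The bar's top is 35 mm over the worktop
- apron (a point): Middle of the top of the stage's apron, a flat runway for the wedge in front of the yoke: 34.5 mm over the worktop, 50 mm wide, from x = -160 to -21.5 mm in the stage's frame, along y = 0
- yoke (a point): Middle of the yoke's passage, 42 mm over the worktop, above the stage's origin. Four 12 mm square columns at x = +-29, y = +-23 mm leave a passage 34 mm wide along x, under a top plate 70 by 58 mm whose top is 63 to 66 mm over the worktop (bolt heads 4 mm more)
- ramp (a point): Point 14 mm above the bar's top under the fixed ramp pad in the yoke (x = -22 to 22 mm in the stage's frame, sloping down to +x at 6.5 degrees like the wedge's top). The pad's true gap at x = 0 is 13 to 15.3 mm, unknown, so the jam depth (nose at about x = 35 to 70 mm) must be felt; resistance builds over several mm. Self-locking; 15 to 25 N of push jams it well
- bar: Aluminium sliding bar, 40 wide (x), 200 long (y), 22.5 mm high, that runs along the stage's y through the stage under the yoke; 0.6 kg, about 4 N of sliding friction, stays where it is left. Origin on its underside, axes as the stage's; travel 85 mm. It starts away from the mark on the -y side and has to go toward +y
- bar_grip (a point): Middle of the upper part of the bar's black grip post, 20 mm above the bar's top: the post is 24 mm (x) by 20 mm (y), rises 45 mm above the bar's top (to 80 mm over the worktop) and stands on the bar's -y end
- bar_rib (a point): Rear (+x) end of the top of the bar's dark cross rib, 4 mm wide (y), 6 mm high, near the bar's +y end
- index_rib (a point): Front (-x) end of the top of the rib, 4 mm wide, on the fixed index block that stands on the stage's rear edge; block 20 by 20 mm, 23 mm high. The bar is on its mark when the two ribs are in line, at the same y in the stage's frame
- holder: Fixed grey holder in which the wedge is parked: a roofed pocket 34 mm wide, 55 mm deep, outside 46 wide and 64 mm high, with foot flanges 84 mm wide, 4 mm high. Origin on the worktop at the middle of its mouth, x out of the mouth. The wedge lies in it on the worktop, tab end inside, its thin 80 mm outside, and can only be drawn straight out along x
- wedge_mid (a point): Steel thumb wedge, 0.2 to 0.4 kg, 130 long (x), 26 wide (y), flat underside; top slopes from 24 mm thick at the butt to 9 mm at the nose. Point at mid length and width, 8 mm above the underside; x points to the thin end (nose), z up. At first only the part outside the holder can be gripped, across its 26 mm width
- wedge_tab (a point): Middle of the wedge's thumb tab: an upright block 24 (x) by 26 (y) mm on its butt end, 53 mm behind the wedge's middle, top 55 mm above the wedge's underside; this point is 42 mm above the underside. Covered by the holder's roof at first
- wedge_nose (a point): Tip of the wedge's thin end, 65 mm ahead of its middle, 5 mm above the underside; the underside is bevelled by 2.5 mm over the last 20 mm. Once jammed, the wedge holds by itself, but drawing it back by 2 mm or so (a recoil of the hand that still grips it, for instance) frees it again
- timer: Small white lab timer, 39x68x62 mm, loose bystander; origin under it
- beaker: Clear beaker, 60 mm wide, 71 mm high, loose bystander; origin under it
- wash_bottle: White wash bottle with spout, 240 mm high, loose bystander; origin under it
- reagent: White reagent bottle, 45x62x109 mm, loose bystander; origin under it

How it is judged:
On the way, in this order (a step that is already met when the one before it is completed fails the run):
1. the bar stands on its mark (ribs in line within 4 mm) and is let go, the wedge not yet under the yoke (y of bar_rib in the frame of index_rib between -0.004 and 0.004 m and contact force between the fingers and bar below 0.1 N and horizontal distance between wedge_nose and stage above 0.03 m), for 0.2 s.
2. the wedge, through the yoke thin end first, presses on the bar with more than 8 N (contact force between wedge and bar above 8 N and x of wedge_nose in the frame of stage above 0.025 m), for 0.2 s.
At the end, for the whole second after the job is handed in: The bar's rib is in line with the index rib within 4 mm; the wedge lies flat (within 0.1 rad) in the yoke, thin end through (nose at least 25 mm beyond the bar's middle line and within 17 mm of the yoke's middle), at rest, and, let go, still presses on the bar with more than 8 N (all of step 2 and y of bar_rib in the frame of index_rib between -0.004 and 0.004 m and y of wedge_nose in the frame of stage between -0.017 and 0.017 m and x of wedge_mid in the frame of stage below 0.03 m and angle between wedge_mid's own z axis and vertical below 0.1 rad and linear speed of wedge below 0.01 m/s); the robot touches nothing.
It fails at once if the wedge is rammed (more than 120 N on the bar) (contact force between wedge and bar above 120 N).
It fails at once if the timer, the beaker or a bottle is shifted by more than 20 mm (distance of any of timer, beaker, wash_bottle, reagent from where it was at the start of the episode above 0.02 m).
It also fails if it takes over 67 s, if anything falls off the work surface, if the arm or the gripper's body presses on something with over 40 N, if the wrist force passes 120 N, or if a joint passes its speed limit or range.

## Working session

There is one attempt and no reset: what is moved stays moved. The work goes in short steps, Python scripts to look and compute and a tool call to move; the robot and the scene stay as the last step left them, time stands still between calls to the robot, and variables do not carry over. Pictures are saved under pics/ and viewed, at most 10 in all, crops included, and the job is handed in when it is done.

Besides the shell and the picture viewer there is one more tool, called after ">>>" as a command line: name --argument value ..., lists and objects as JSON in quotes. carry_out: Moves the arm, as the interface text tells. Scaled input: -1 to 1 covers 300 mm each way for a shift and 90 degrees each way for a turn. Its arguments: {"type":"object","properties":{"increments":{"type":"string"},"newtons":{"type":"number"}},"required":["increments"]}

```bash
mkdir -p pics; cat > h.py <<'E'
import numpy as np, cv2
from plant import r
def cam(n):
    c=r.calibration(n); K=np.array([[c['fx'],0,c['cx']],[0,c['fy'],c['cy']],[0,0,1]]); 
    return c,K
def proj(n,P):
    c,K=cam(n); return cv2.projectPoints(np.float64(P).reshape(-1,1,3),np.array(c['rvec']),np.array(c['tvec']),K,None)[0].reshape(-1,2)
def ray(n,uv,z):
    c,K=cam(n); R=cv2.Rodrigues(np.array(c['rvec']))[0]; t=np.array(c['tvec']).ravel()
    o=-R.T@t; d=R.T@np.linalg.inv(K)@np.array([*uv,1.]); return o+d*(z-o[2])/d[2]
def wray(uv,z,obs):
    c=r.calibration('wrist'); T=np.array(c['tool_from_camera']); x=(uv[0]-c['cx'])/c['fx']; y=(uv[1]-c['cy'])/c['fy']
    th=np.hypot(x,y); s=np.sin(th)/th if th>1e-9 else 1
    d=np.array([x*s,y*s,np.cos(th)]); R=np.array(obs['tcp_rot']); p=np.array(obs['eef_pos'])
    o=p+R@T[:3,3]; d=R@T[:3,:3]@d; return o+d*(z-o[2])/d[2]
E
python3 - <<'E'
from h import *
o=r.observe(); print(o)
for n in ['scene','side']:
    cv2.imwrite(f'pics/{n}0.png',cv2.resize(r.snapshot(n),(800,600),interpolation=cv2.INTER_CUBIC)); print(r.calibration(n))
cv2.imwrite('pics/wrist0.png',r.snapshot('wrist')); print(r.calibration('wrist'))
E
```

```text
{'clock': 0.0, 'joint_pos': array([1.08616790e+00, 4.87524358e-02, 9.75949024e-02, 1.62199590e+00,
       1.29109464e-05, 1.44296951e+00]), 'joint_vel': array([ 0.00092752, -0.00115987, -0.00063959,  0.00075955,  0.00062832,
        0.00016824]), 'effort': array([-4.33408895e-04, -3.38784313e+01,  3.20014536e+01,  2.04191613e-02,
       -2.41879679e-04, -9.72948612e-06]), 'eef_pos': array([0.1831069 , 0.49138417, 0.23011481]), 'tcp_rot': array([[-9.37018565e-01,  3.49277795e-01, -1.10955041e-03],
       [ 3.49279417e-01,  9.37016309e-01, -2.07966313e-03],
       [ 3.13286678e-04, -2.33622608e-03, -9.99997222e-01]]), 'ft_force': array([ 0.17679913,  0.85987895, -0.03525476]), 'ft_torque': array([-0.02568322, -0.0362894 ,  0.00335009]), 'grasp_force': 0.0, 'width': 1.0015378961753276}
{'fx': 505.24100172466035, 'fy': 505.24100172466035, 'cx': 276.65528414435016, 'cy': 213.27776054388033, 'rvec': array([ 0.6535361 , -2.36819661,  1.44253464]), 'tvec': array([0.46801933, 0.18462131, 1.33435857])}
{'fx': 451.62832283078495, 'fy': 451.62832283078495, 'cx': 279.0083741925568, 'cy': 210.13928186380193, 'rvec': array([ 2.29956253, -0.22793306,  0.07871652]), 'tvec': array([-0.53549012,  0.13066279,  1.39236737])}
{'fx': 325.19226210127806, 'fy': 325.19226210127806, 'cx': 283.30912261672404, 'cy': 209.58322065604506, 'tool_from_camera': array([[ 5.75518879e-04, -9.49803723e-01, -3.12845900e-01,
         8.03464228e-02],
       [ 9.99999834e-01,  5.46025046e-04,  1.81885594e-04,
        -3.63168077e-04],
       [-1.93391737e-06, -3.12845953e-01,  9.49803880e-01,
        -1.43076824e-01],
       [ 0.00000000e+00,  0.00000000e+00,  0.00000000e+00,
         1.00000000e+00]])}
```

View pics/scene0.png

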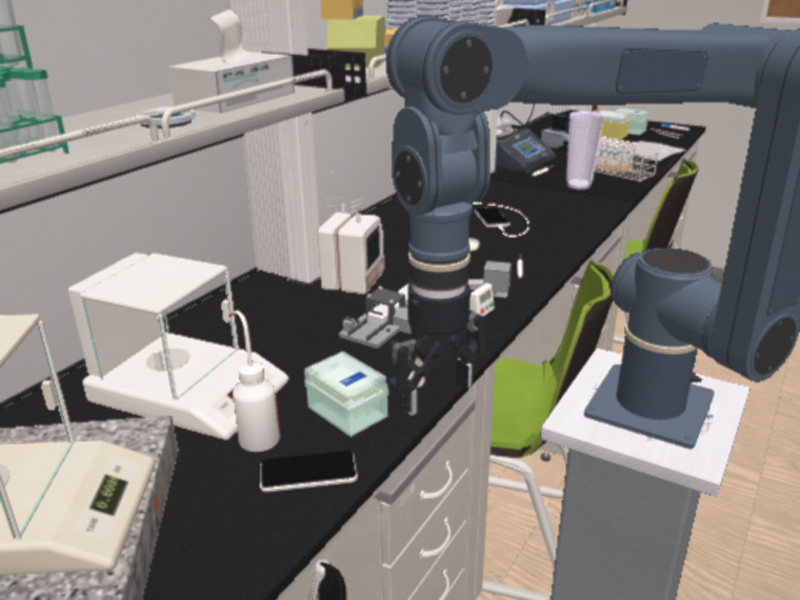

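View pics/side0.png

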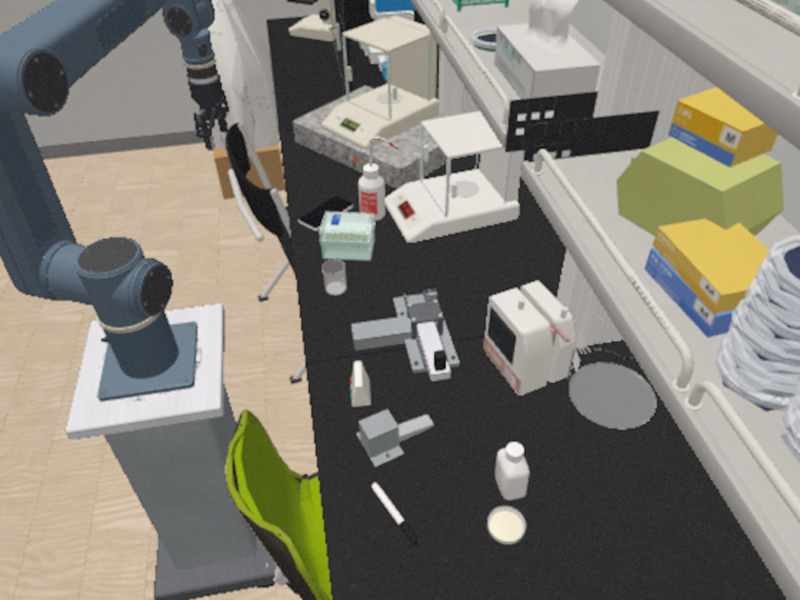

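```bash
python3 - <<'E'
from h import *
im=r.snapshot('side')
c=im[185:345,225:385]
cv2.imwrite('pics/side1.png',cv2.resize(c,(600,600),interpolation=cv2.INTER_CUBIC))
s=1.4286
for nm,uv,z in [('post_top',(440,353),.08),('holder_top',(378,425),.064),('nose',(431,418),.005),('apron start mid',(353,333),.0345),('timer',(360,403),0),('beaker',(335,290),0),('reagent',(513,492),0)]:
    print(nm,ray('side',(uv[0]/s,uv[1]/s),z).round(3))
E
```

```text
post_top [ 0.597 -0.177  0.08 ]
holder_top [ 0.448 -0.314  0.064]
nose [ 0.557 -0.274  0.005]
apron start mid [ 0.438 -0.041  0.034]
timer [ 0.427 -0.206  0.   ]
beaker [0.418 0.147 0.   ]
reagent [ 0.664 -0.458  0.   ]
```

View pics/side1.png

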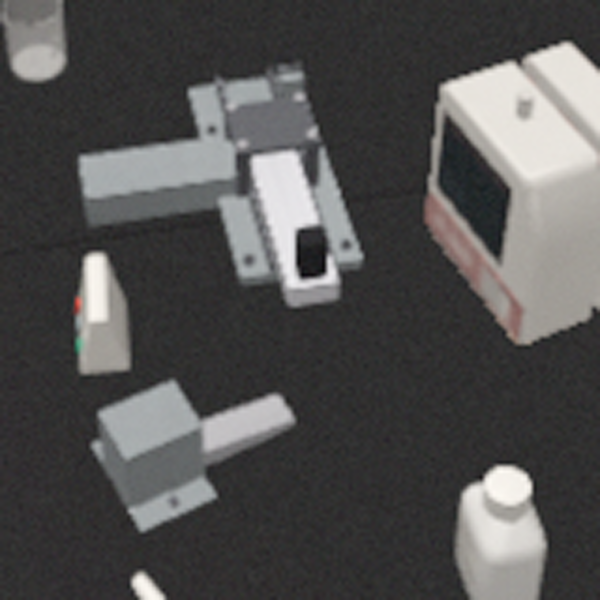

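```bash
cat >> h.py <<'E'
from scipy.optimize import least_squares
def fit(n,loc,uv,g):
    loc=np.float64(loc);uv=np.float64(uv)
    def W(q): c,s=np.cos(q[2]),np.sin(q[2]); return loc@np.array([[c,-s,0],[s,c,0],[0,0,1]]).T+[q[0],q[1],0]
    f=least_squares(lambda q:(proj(n,W(q))-uv).ravel(),g); return f.x,(f.fun.reshape(-1,2)).round(1)
E
python3 - <<'E'
from h import *
o=lambda L:[(225+x/3.75-.4,185+y/3.75-.4) for x,y in L]
# stage: apron front corners top, base plate top corners
L=[(-.16,.025,.0345),(-.16,-.025,.0345),(-.05,-.115,.012),(.05,-.115,.012),(-.05,.115,.012)]
print(fit('side',L,o([(80,157),(87,197),(243,278),(362,260),(190,90)]),[.59,-.04,0]))
H=[(0,-.023,.064),(0,.023,.064),(-.055,.023,.064),(-.055,-.023,.064)]
print(fit('side',H,o([(200,425),(177,382),(98,408),(121,455)]),[.5,-.3,.2]))
for nm,uv,z in [('noseTopfar',(280,395),.009),('nosetopnear',(293,415),.009),('post',(311,228),.08),('barend-f',(287,293),.035),('barend-r',(338,283),.035),('timerL',(80,372),0),('timerR',(130,370),0),('timerTop',(97,255),.062),('index',(285,68),.02),('beaker',(38,65),0)]:
    print(nm,ray('side',o([uv])[0],z).round(4))
E
```

```text
(array([ 0.59756664, -0.03609862, -0.00689655]), array([[-0.2, -0.1],
       [ 0.1,  0.4],
       [-0.4,  0.1],
       [ 0.4, -0. ],
       [ 0.1, -0.5]]))
(array([ 0.4747593 , -0.3028648 ,  0.20829272]), array([[-0.5,  1.1],
       [-1. , -0.4],
       [ 0.7, -0.7],
       [ 0.8,  0.1]]))
noseTopfar [ 0.5518 -0.267   0.009 ]
nosetopnear [ 0.5571 -0.2869  0.009 ]
post [ 0.5969 -0.1705  0.08  ]
barend-f [ 0.5739 -0.1924  0.035 ]
barend-r [ 0.6148 -0.1905  0.035 ]
timerL [ 0.4088 -0.2082  0.    ]
timerR [ 0.4465 -0.214   0.    ]
timerTop [ 0.4342 -0.1483  0.062 ]
index [0.6351 0.0795 0.02  ]
beaker [0.4193 0.1527 0.    ]
```

```bash
cat >> h.py <<'E'
from scipy.spatial.transform import Rotation as Ro
def plan(*ws):
    o=r.observe(); R=np.array(o['tcp_rot']); p=np.array(o['eef_pos'])
    for x,y,z,yaw in ws:
        c,s=np.cos(yaw),np.sin(yaw); T=np.array([[c,s,0],[s,-c,0],[0,0,-1.]])
        w=Ro.from_matrix(R.T@T).as_rotvec()/(np.pi/2); d=R.T@(np.array([x,y,z])-p)/.3
        print(w.round(3),d.round(3), 'mm',(np.linalg.norm(d)*300).round(1))
E
python3 - <<'E'
from h import *
s=1/1.42857
print('wash',ray('side',(372*s,217*s),0),'box',ray('side',(322*s,255*s),0),ray('side',(372*s,258*s),0),'instr',ray('side',(520*s,390*s),0),ray('side',(488*s,357*s),0))
plan((.30,.27,.25,np.pi),(.4,.14,.25,np.pi),(.56,.04,.25,np.pi))
E
```

```text
wash [0.55361785 0.42894745 0.        ] box [0.40116982 0.28949977 0.        ] [0.52480585 0.25048891 0.        ] instr [ 0.7517234  -0.23841442  0.        ] [ 0.71437193 -0.13754376  0.        ]
[-0.001 -0.    -0.227] [-0.623 -0.556 -0.064] mm 251.2
[-0.001 -0.    -0.227] [-1.086 -0.846 -0.064] mm 413.5
[-0.001 -0.    -0.227] [-1.703 -0.972 -0.064] mm 588.5
```

>>> carry_out --increments "0 0 -0.227 -0.51 -0.46 -0.06 0; 0 0 -0.227 -0.51 -0.46 -0.06 0; 0 0 -0.227 -0.51 -0.46 -0.06 0; 0 0 -0.227 -0.51 -0.46 -0.06 0; 0 0 -0.227 -0.51 -0.46 -0.06 0"

```text
clock: 0.62
eef_pos: [0.2748, 0.3154, 0.2484]
tcp_rot: [[-1.0, -0.002, 0.0], [-0.002, 1.0, -0.0], [-0.0, -0.0, -1.0]]
ft_force: [1.3, 0.8, 0.1]
width: 1.003
grasp_force: 0.0
```

```bash
python3 - <<'E'
from h import *
plan((.40,.14,.25,np.pi),(.55,.04,.25,np.pi))
E
```

```text
[-0.     0.     0.001] [-0.416 -0.585 -0.005] mm 215.5
[-0.     0.     0.001] [-0.916 -0.92  -0.005] mm 389.4
```

>>> carry_out --increments "0 0 0 -0.4 -0.55 0 0; 0 0 0 -0.4 -0.55 0 0; 0 0 0 -0.4 -0.55 0 0; 0 0 0 -0.4 -0.55 0 0; 0 0 0 -0.4 -0.55 0 0"

```text
clock: 1.03
eef_pos: [0.3954, 0.1496, 0.2486]
tcp_rot: [[-1.0, 0.001, 0.001], [0.001, 1.0, -0.0], [-0.001, -0.0, -1.0]]
ft_force: [0.3, 1.5, -0.3]
width: 1.001
grasp_force: 0.0
```

>>> carry_out --increments "0 0 0 -0.5 -0.38 0 0; 0 0 0 -0.5 -0.38 0 0; 0 0 0 -0.5 -0.38 0 0; 0 0 0 -0.5 -0.38 0 0; 0 0 0 -0.5 -0.38 0 0"

```text
clock: 1.45
eef_pos: [0.5473, 0.0344, 0.2472]
tcp_rot: [[-1.0, 0.003, 0.0], [0.003, 1.0, -0.001], [-0.0, -0.001, -1.0]]
ft_force: [-0.6, 0.6, -0.4]
width: 1.0
grasp_force: 0.0
```

```bash
python3 - <<'E'
from h import *
o=r.observe(); print(o['eef_pos'],o['clock'])
cv2.imwrite('pics/w1.png',cv2.resize(r.snapshot('wrist'),(800,600),interpolation=cv2.INTER_CUBIC))
E
```

```text
[0.5472522  0.0344461  0.24723056] 1.45
```

View pics/w1.png

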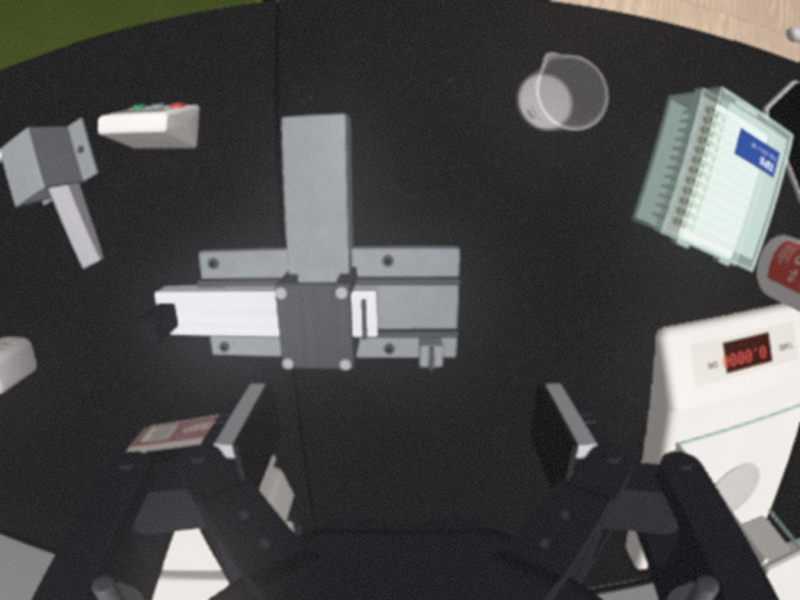

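```bash
python3 - <<'E'
from h import *
o=r.observe(); k=lambda u:(u[0]*.7,u[1]*.7)
for nm,uv,z in [('aprF-',(282,117),.0345),('aprF+',(349,114),.0345),('base+f',(460,249),.012),('base+r',(458,357),.012),('base-f',(199,253),.012),('base-r',(213,356),.012),('barrib f',(364,298),.041),('barrib r',(364,334),.041),('idx f',(431,347),.041),('idx r',(431,368),.041),('idx f z.027',(431,347),.027),('postbottom',(166,320),.035),('bar+end',(377,310),.035),('bar-end',(157,290),.035),('posttop',(160,318),.08),
 ('holder mouth-',(49,187),.064),('holder mouth+',(75,182),.064),('flange',(97,165),.004),('nose+',(101,259),.009),('nose-',(83,267),.009),('plate',(282,367),.065),('plate2',(351,362),.065),('timer r',(197,147),.0)]:
    print(nm,wray(k(uv),z,o)[:2].round(4))
E
```

```text
aprF- [ 0.4386 -0.0612]
aprF+ [ 0.4391 -0.0092]
base+f [0.5491 0.078 ]
base+r [0.6479 0.0795]
base-f [ 0.549  -0.1509]
base-r [ 0.6493 -0.1515]
barrib f [ 5.822e-01 -3.000e-04]
barrib r [ 0.613  -0.0014]
idx f [0.6248 0.0533]
idx r [0.6441 0.0536]
idx f z.027 [0.631  0.0541]
postbottom [ 0.6042 -0.1828]
bar+end [0.5945 0.0094]
bar-end [ 0.5759 -0.1871]
posttop [ 0.5853 -0.1607]
holder mouth- [ 0.4724 -0.2751]
holder mouth+ [ 0.4718 -0.2424]
flange [ 0.4592 -0.262 ]
nose+ [ 0.5512 -0.2664]
nose- [ 0.5584 -0.2928]
plate [ 0.6321 -0.0663]
plate2 [ 0.6267 -0.01  ]
timer r [ 0.4551 -0.1505]
```

>>> carry_out --increments "0 0 0 -0.03 -0.13 0.05 0.2; 0 0 0 -0.07 -0.26 0.1 0.2; 0 0 0 -0.10 -0.38 0.15 0.2; 0 0 0 -0.13 -0.5 0.2 0.2; 0 0 0 -0.16 -0.6 0.24 0.2"

```text
clock: 1.92
eef_pos: [0.592, -0.1444, 0.1747]
tcp_rot: [[-1.0, 0.001, -0.002], [0.001, 1.0, 0.0], [0.002, 0.0, -1.0]]
ft_force: [0.2, 0.1, 0.4]
width: 0.801
grasp_force: 0.0
```

```bash
python3 - <<'E'
from h import *
o=r.observe(); print(o['width'])
plan((.598,-.182,.11,np.pi),(.598,-.182,.047,np.pi))
E
```

```text
0.8006169943637935
[ 0.    -0.001 -0.001] [-0.021 -0.125  0.216] mm 75.1
[ 0.    -0.001 -0.001] [-0.021 -0.125  0.426] mm 133.3
```

>>> carry_out --increments "0 0 0 -0.02 -0.12 0.1 0.2; 0 0 0 -0.02 -0.12 0.2 0.2; 0 0 0 -0.02 -0.12 0.3 0.2; 0 0 0 -0.02 -0.12 0.37 0.2; 0 0 0 -0.02 -0.12 0.42 0.2" --newtons 40

```text
clock: 2.33
eef_pos: [0.596, -0.1775, 0.0464]
tcp_rot: [[-1.0, 0.001, -0.006], [0.001, 1.0, 0.003], [0.006, 0.003, -1.0]]
ft_force: [-0.8, 0.3, 0.1]
width: 0.801
grasp_force: 0.0
```

>>> carry_out --increments "0 0 0 0 0 0 1; 0 0 0 0 0 0 1; 0 0 0 0 0 0 1; 0 0 0 0 0 0 1; 0 0 0 0 0 0 1"

```text
clock: 2.75
eef_pos: [0.5998, -0.1779, 0.053]
tcp_rot: [[-1.0, -0.0, 0.003], [-0.0, 1.0, -0.0], [-0.003, -0.0, -1.0]]
ft_force: [-1.1, 2.8, 2.7]
width: 0.225
grasp_force: 41.2
```

```bash
python3 - <<'E'
from h import *
o=r.observe(); print(o)
cv2.imwrite('pics/w2.png',cv2.resize(r.snapshot('wrist'),(800,600),interpolation=cv2.INTER_CUBIC))
E
```

```text
{'clock': 2.75, 'joint_pos': array([-3.96124627e-01,  3.36160231e-01,  7.41523600e-02,  1.30563023e+00,
        1.25235099e-03, -3.96420241e-01]), 'joint_vel': array([-0.0006272 ,  0.00016252, -0.00260823, -0.00151346, -0.00246466,
        0.00028579]), 'effort': array([-1.07047219e+00, -4.26263344e+01,  3.07866561e+01, -5.41128851e-01,
       -5.25816903e-01, -2.68150598e-02]), 'eef_pos': array([ 0.59979969, -0.17791239,  0.05297686]), 'tcp_rot': array([[-9.99994186e-01, -2.97482866e-04,  3.39686942e-03],
       [-2.97699308e-04,  9.99999954e-01, -6.32127065e-05],
       [-3.39685045e-03, -6.42235846e-05, -9.99994229e-01]]), 'ft_force': array([-1.09706899,  2.8479597 ,  2.71385579]), 'ft_torque': array([ 0.42583556,  0.01972506, -0.06692768]), 'grasp_force': 41.19738578796387, 'width': 0.22493550944062435}
```

View pics/w2.png

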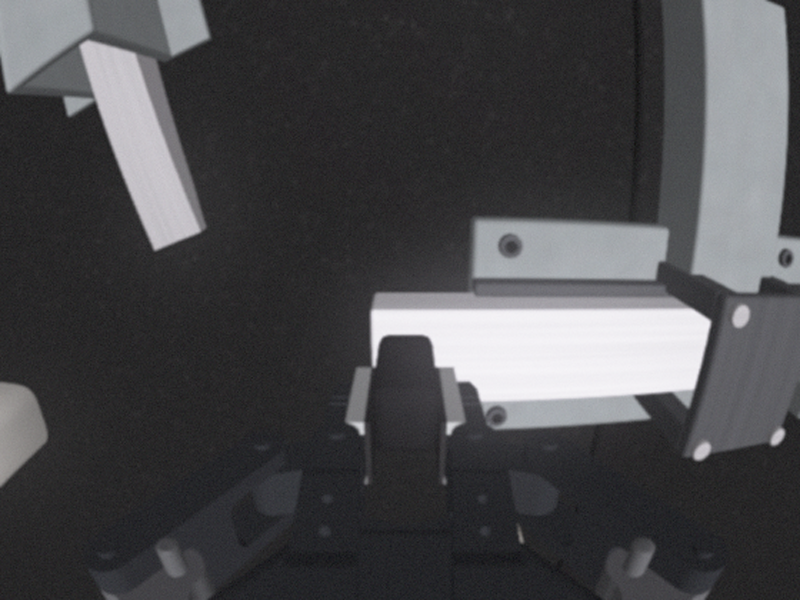

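>>> carry_out --increments "0 0 0 0 0.04 0 1; 0 0 0 0 0.08 0 1; 0 0 0 0 0.12 0 1; 0 0 0 0 0.155 0 1; 0 0 0 0 0.182 0 1"

```text
clock: 3.22
eef_pos: [0.5998, -0.1246, 0.053]
tcp_rot: [[-1.0, 0.001, 0.004], [0.001, 1.0, -0.004], [-0.004, -0.004, -1.0]]
ft_force: [-1.2, -4.0, 5.6]
width: 0.23
grasp_force: 41.7
```

>>> carry_out --increments "0 0 0 0 0 0 1; 0 0 0 0 0 0 1; 0 0 0 0 0 0 1; 0 0 0 0 0 0 1; 0 0 0 0 0 0 1"

```text
clock: 3.63
eef_pos: [0.5998, -0.1227, 0.0529]
tcp_rot: [[-1.0, -0.0, 0.004], [-0.0, 1.0, 0.0], [-0.004, 0.0, -1.0]]
ft_force: [-0.9, 0.8, 6.1]
width: 0.225
grasp_force: 41.8
```

```bash
python3 - <<'E'
from h import *
o=r.observe(); print(o['eef_pos'],o['ft_force'])
o['eef_pos']=np.array([.5998,-.1779,.053]) # earlier picture w2
k=lambda u:(u[0]*.7,u[1]*.7)
for nm,uv,z in [('nose-',(155,249),.009),('nose+',(204,230),.0065),('noseB+',(204,232),.0025),('rear-',(83,42),.018),('rear+',(140,53),.018),('mouthbase+',(138,50),.064)]: print(nm,wray(k(uv),z,o)[:2].round(4))
E
```

```text
[ 0.59983221 -0.12269881  0.05292734] [-0.93243763  0.80276323  6.05848095]
nose- [ 0.5571 -0.2915]
nose+ [ 0.5499 -0.2662]
noseB+ [ 0.5515 -0.2682]
rear- [ 0.4577 -0.3213]
rear+ [ 0.4698 -0.2888]
mouthbase+ [ 0.4813 -0.261 ]
```

>>> carry_out --increments "0 0 0 0 0 0 0.4; 0 0 0 0 0 0 0.4; 0 0 0 0 0 0 0.4; 0 0 0 0 0 0 0.4; 0 0 0 0 0 0 0.4"

```text
clock: 4.05
eef_pos: [0.5981, -0.1234, 0.0499]
tcp_rot: [[-1.0, 0.0, -0.001], [0.0, 1.0, 0.0], [0.001, 0.0, -1.0]]
ft_force: [-0.1, 0.9, 0.4]
width: 0.602
grasp_force: 0.0
```

>>> carry_out --increments "0 0 0 0 0 -0.1 0.4; 0 0 0 0 0 -0.22 0.4; 0 0 0 0.05 0.02 -0.35 0.4; 0 0 0 0.1 0.07 -0.47 0.4; 0 0 0 0.15 0.12 -0.57 0.4"

```text
clock: 4.47
eef_pos: [0.5534, -0.0879, 0.224]
tcp_rot: [[-1.0, 0.002, 0.002], [0.002, 1.0, -0.001], [-0.002, -0.001, -1.0]]
ft_force: [0.4, -0.8, 0.2]
width: 0.601
grasp_force: 0.0
```

```bash
python3 - <<'E'
from h import *
o=r.observe(); print(o['eef_pos'],o['clock'])
np.save('o3.npy',np.r_[o['eef_pos'],o['tcp_rot'].ravel()])
cv2.imwrite('pics/w3.png',cv2.resize(r.snapshot('wrist'),(800,600),interpolation=cv2.INTER_CUBIC))
E
```

```text
[ 0.55336004 -0.08785424  0.22403237] 4.4667
```

View pics/w3.png

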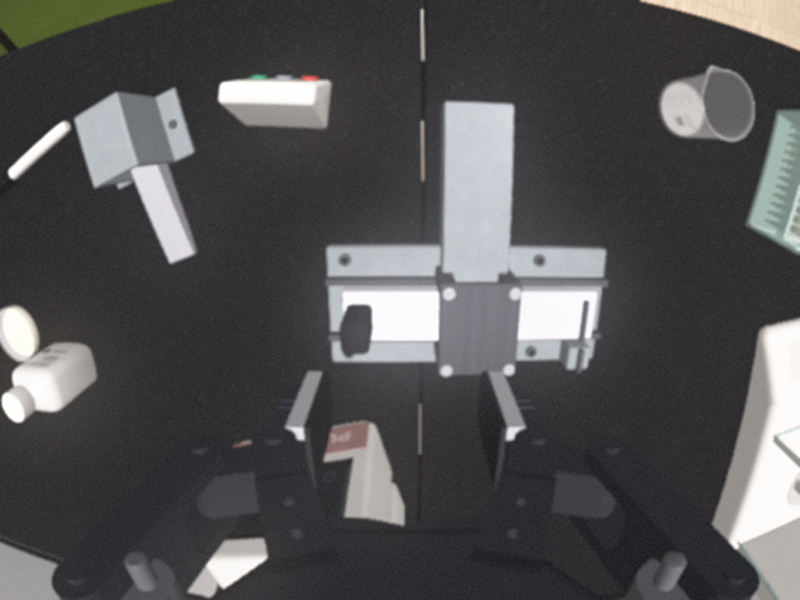

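```bash
python3 - <<'E'
from h import *
im=cv2.imread('pics/w3.png')[280:380,540:640]
cv2.imwrite('pics/w3c.png',cv2.resize(im,(500,500),interpolation=cv2.INTER_CUBIC))
a=np.load('o3.npy'); o=dict(eef_pos=a[:3],tcp_rot=a[3:].reshape(3,3)); k=lambda u:(u[0]*.7,u[1]*.7)
for nm,uv,z in [('nose-',(171,263),.009),('nose+',(196,252),.009),('m-',(133,168),.0183),('m+',(164,165),.0183),('aprF-',(445,103),.0345),('aprF+',(514,105),.0345)]: print(nm,wray(k(uv),z,o)[:2].round(4))
E
```

```text
nose- [ 0.5579 -0.2906]
nose+ [ 0.549  -0.2644]
m- [ 0.4726 -0.3147]
m+ [ 0.4732 -0.2833]
aprF- [ 0.438  -0.0599]
aprF+ [ 0.4373 -0.0105]
```

View pics/w3c.png

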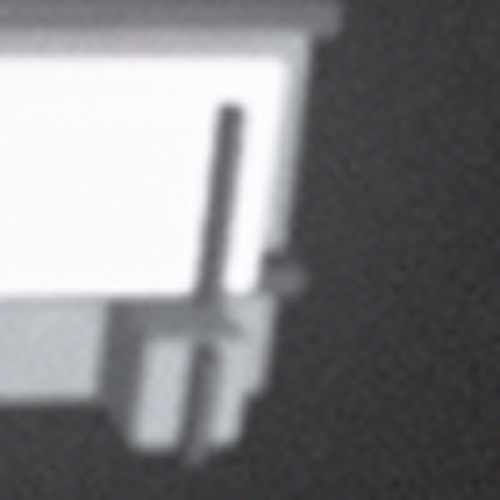

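>>> carry_out --increments "0 0 -0.07 0.02 -0.12 0.03 0.3; 0 0 -0.13 0.04 -0.25 0.07 0.3; 0 0 -0.166 0.07 -0.37 0.12 0.3; 0 0 -0.166 0.1 -0.5 0.16 0.3; 0 0 -0.166 0.12 -0.6 0.2 0.3"

```text
clock: 4.93
eef_pos: [0.5164, -0.2701, 0.1605]
tcp_rot: [[-0.966, -0.257, -0.001], [-0.257, 0.966, -0.001], [0.001, -0.001, -1.0]]
ft_force: [-0.2, 0.2, 0.1]
width: 0.701
grasp_force: 0.0
```

```bash
python3 - <<'E'
from h import *
y=np.pi+.26
plan((.517,-.2883,.10,y),(.517,-.2883,.06,y),(.517,-.2883,.005,y))
E
```

```text
[-0. -0. -0.] [ 0.013 -0.059  0.202] mm 63.2
[-0. -0. -0.] [ 0.013 -0.059  0.335] mm 102.1
[-0. -0. -0.] [ 0.013 -0.059  0.518] mm 156.5
```

>>> carry_out --increments "0 0 0 0.013 -0.055 0.13 0.3; 0 0 0 0.013 -0.055 0.25 0.3; 0 0 0 0.013 -0.055 0.36 0.3; 0 0 0 0.013 -0.055 0.45 0.3; 0 0 0 0.013 -0.055 0.5 0.3" --newtons 60

```text
clock: 5.35
eef_pos: [0.5148, -0.2829, 0.0062]
tcp_rot: [[-0.966, -0.257, -0.006], [-0.257, 0.966, 0.005], [0.005, 0.006, -1.0]]
ft_force: [-0.4, 0.6, 1.3]
width: 0.702
grasp_force: 0.0
```

```bash
python3 - <<'E'
from h import *
o=r.observe(); print(o['eef_pos'],o['ft_force'])
cv2.imwrite('pics/w4.png',cv2.resize(r.snapshot('wrist'),(800,600),interpolation=cv2.INTER_CUBIC))
E
```

```text
[ 0.51479981 -0.28290279  0.00615245] [-0.41644993  0.55006276  1.25281107]
```

View pics/w4.png

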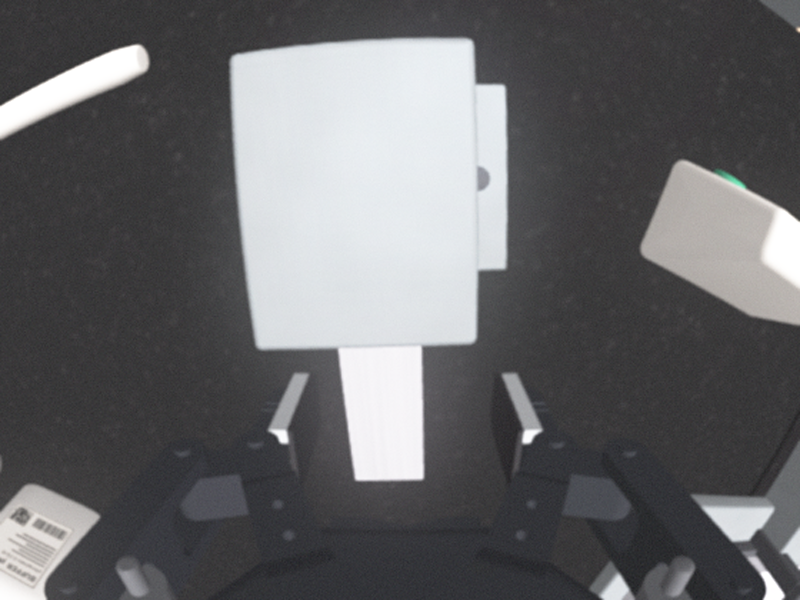

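```bash
python3 - <<'E'
from h import *
o=r.observe(); k=lambda u:(u[0]*.7,u[1]*.7)
A=[wray(k(u),z,o) for u,z in [((356,481),.009),((424,481),.009),((340,348),.0175),((421,347),.0175)]]
n=(A[0]+A[1])/2; m=(A[2]+A[3])/2; d=n-m; print(np.round(A,4).tolist(),n,m,np.arctan2(d[1],d[0]))
h=[wray(k(u),.064,o) for u in [(257,348),(476,343),(231,57),(473,40)]]; e=h[1]-h[0]; print('holder yaw',np.arctan2(-e[0],e[1]))
y=np.pi+.26; g=n-.038*d/np.linalg.norm(d[:2]); print(g)
plan((g[0],g[1],.005,y))
E
```

```text
[[0.555, -0.2904, 0.009], [0.5482, -0.2653, 0.009], [0.4974, -0.3071, 0.0175], [0.4907, -0.2832, 0.0175]] [ 0.55162822 -0.27785876  0.009     ] [ 0.49407445 -0.29515689  0.0175    ] 0.29196679037657547
holder yaw 0.2874803481041491
[ 0.5152364  -0.28879654  0.01437464]
[ 0.006 -0.005 -0.   ] [ 0.001 -0.024 -0.004] mm 7.2
```

>>> carry_out --increments "0 0 -0.013 0 -0.02 0 0.3; 0 0 -0.013 0 -0.02 0 0.3; 0 0 -0.013 0 -0.02 0 1; 0 0 -0.013 0 -0.02 0 1; 0 0 -0.013 0 -0.02 0 1"

```text
clock: 5.82
eef_pos: [0.5201, -0.2905, 0.0127]
tcp_rot: [[-0.961, -0.277, 0.002], [-0.277, 0.961, -0.001], [-0.001, -0.001, -1.0]]
ft_force: [0.4, -1.2, 4.6]
width: 0.283
grasp_force: 17.2
```

>>> carry_out --increments "0 0 0 0 0 0 1; 0 0 0 0 0 0 1; 0 0 0 -0.02 0 0 1; 0 0 0 -0.04 0 0 1; 0 0 0 -0.06 0 0 1"

```text
clock: 6.23
eef_pos: [0.5374, -0.2854, 0.0119]
tcp_rot: [[-0.961, -0.277, 0.0], [-0.277, 0.961, -0.001], [-0.0, -0.001, -1.0]]
ft_force: [-0.3, 0.2, 2.1]
width: -0.005
grasp_force: 0.9
```

>>> carry_out --increments "0 0 0 0 0 -0.05 0.3; 0 0 0 0 0 -0.08 0.3; 0 0 0 0 0 -0.08 0.3; 0 0 0 0 0 -0.08 0.3; 0 0 0 0 0 -0.08 0.3"

```text
clock: 6.65
eef_pos: [0.5367, -0.2851, 0.035]
tcp_rot: [[-0.961, -0.277, -0.0], [-0.277, 0.961, 0.0], [0.0, 0.001, -1.0]]
ft_force: [-0.3, -0.6, -0.6]
width: 0.698
grasp_force: 0.0
```

```bash
python3 - <<'E'
from h import *
cv2.imwrite('pics/w5.png',cv2.resize(r.snapshot('wrist'),(800,600),interpolation=cv2.INTER_CUBIC))
y=np.pi+.283
o=r.observe(); print(o['eef_pos'],o['ft_force'],o['width'])
plan((.5088,-.2906,.003,y))
E
```

```text
[ 0.53633144 -0.28501109  0.03463582] [-0.01431683  1.07784625 -0.31197941] 0.6973808073715142
[ 0.001 -0.001 -0.001] [0.093 0.007 0.106] mm 42.3
```

View pics/w5.png

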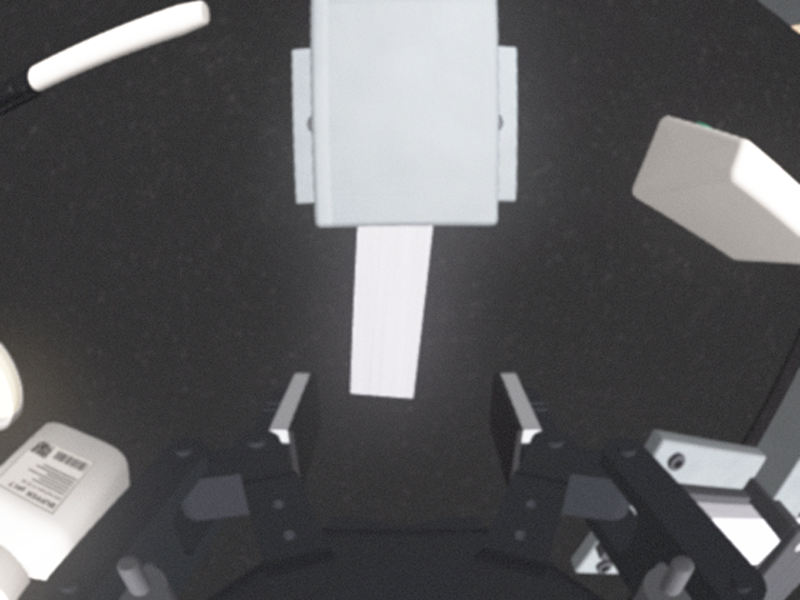

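```bash
python3 - <<'E'
from h import *
o=r.observe(); k=lambda u:(u[0]*.7,u[1]*.7)
A=[wray(k(u),z,o) for u,z in [((351,393),.009),((413,398),.009),((358,228),.018),((433,228),.018)]]
n=(A[0]+A[1])/2; m=(A[2]+A[3])/2; d=n-m; print(np.round(A,4).tolist(),n,m,np.arctan2(d[1],d[0]))
h=[wray(k(u),.064,o) for u in [(317,226),(496,223)]]; e=h[1]-h[0]; print('holder',(h[0]+h[1])/2,'yaw',np.arctan2(-e[0],e[1]))
g=n-.045*d/np.linalg.norm(d[:2]); print(g)
plan((g[0],g[1],.002,np.pi+.283),(g[0],g[1],.002,np.pi+.24))
E
```

```text
[[0.5581, -0.3023, 0.009], [0.5531, -0.2768, 0.009], [0.4889, -0.3159, 0.018], [0.4817, -0.2908, 0.018]] [ 0.55558754 -0.28953256  0.009     ] [ 0.48530184 -0.30334457  0.018     ] 0.19403988367982714
holder [ 0.4759867  -0.30227122  0.064     ] yaw 0.29876715601013265
[ 0.51143204 -0.29820966  0.01465406]
[ 0.001 -0.001 -0.001] [ 0.092 -0.019  0.109] mm 43.1
[ 0.001 -0.001  0.026] [ 0.092 -0.019  0.109] mm 43.1
```

>>> carry_out --increments "0 0 0 0.05 -0.019 0 0.3; 0 0 0 0.092 -0.019 0.04 0.3; 0 0 0 0.092 -0.019 0.09 0.3; 0 0 0 0.092 -0.019 0.106 0.3; 0 0 0 0.092 -0.019 0.106 0.3"

```text
clock: 7.12
eef_pos: [0.5098, -0.2971, 0.001]
tcp_rot: [[-0.961, -0.277, -0.004], [-0.277, 0.961, 0.003], [0.003, 0.004, -1.0]]
ft_force: [0.2, -0.8, -0.9]
width: 0.702
grasp_force: 0.0
```

>>> carry_out --increments "0 0 0 0 0 0 0.3; 0 0 0 0 0 0 0.5; 0 0 0 0 0 0 0.6; 0 0 0 0 0 0 1; 0 0 0 0 0 0 1"

```text
clock: 7.53
eef_pos: [0.5127, -0.2984, 0.0052]
tcp_rot: [[-0.961, -0.278, 0.002], [-0.278, 0.961, -0.0], [-0.001, -0.001, -1.0]]
ft_force: [-0.7, 1.2, 4.3]
width: 0.288
grasp_force: 57.1
```

>>> carry_out --increments "0 0 0 0 0 0 1; 0 0 0 0 0 0 1; 0 0 0 0 0 0 1; 0 0 0 0 0 0 1; 0 0 0 0 0 0 1"

```text
clock: 7.95
eef_pos: [0.5127, -0.2985, 0.0052]
tcp_rot: [[-0.961, -0.278, 0.002], [-0.278, 0.961, -0.0], [-0.002, -0.001, -1.0]]
ft_force: [-0.6, 1.8, 5.4]
width: 0.286
grasp_force: 57.3
```

>>> carry_out --increments "0 0 0 -0.015 0 0 1; 0 0 0 -0.04 0 0 1; 0 0 0 -0.07 0 0 1; 0 0 0 -0.1 0 0 1; 0 0 0 -0.13 0 0 1"

```text
clock: 8.37
eef_pos: [0.5492, -0.2892, 0.0052]
tcp_rot: [[-0.961, -0.276, -0.001], [-0.276, 0.961, -0.004], [0.002, -0.003, -1.0]]
ft_force: [-2.9, -1.6, 5.1]
width: 0.285
grasp_force: 56.8
```

>>> carry_out --increments "0 0 0 -0.03 0 0 1; 0 0 0 -0.06 0 0 1; 0 0 0 -0.09 0 0 1; 0 0 0 -0.12 0 0 1; 0 0 0 -0.13 0 0 1"

```text
clock: 8.78
eef_pos: [0.5879, -0.2779, 0.0052]
tcp_rot: [[-0.961, -0.277, 0.001], [-0.277, 0.961, -0.003], [-0.0, -0.003, -1.0]]
ft_force: [-3.4, -1.0, 6.4]
width: 0.281
grasp_force: 62.2
```

>>> carry_out --increments "0 0 0 0 0 0 1; 0 0 0 0 0 0 1; 0 0 0 0 0 0 1; 0 0 0 0 0 0 0.35; 0 0 0 0 0 0 0.35"

```text
clock: 9.2
eef_pos: [0.5861, -0.2766, 0.0029]
tcp_rot: [[-0.961, -0.277, -0.001], [-0.277, 0.961, 0.001], [0.001, 0.001, -1.0]]
ft_force: [-0.7, 0.2, 0.7]
width: 0.552
grasp_force: 0.0
```

>>> carry_out --increments "0 0 0 0 0 -0.1 0.3; 0 0 0 0 0 -0.22 0.3; 0 0 0 0.06 0 -0.33 0.3; 0 0 0 0.13 0 -0.4 0.3; 0 0 0 0.2 0 -0.4 0.3"

```text
clock: 9.62
eef_pos: [0.5314, -0.2954, 0.1299]
tcp_rot: [[-0.96, -0.278, 0.008], [-0.278, 0.96, -0.006], [-0.006, -0.008, -1.0]]
ft_force: [0.6, -0.1, 0.6]
width: 0.703
grasp_force: 0.0
```

>>> carry_out --increments "0 0 0 0.043 0 0 0.3; 0 0 0 0.043 0 0 0.3; 0 0 0 0.043 0 0 0.3; 0 0 0 0.043 0 0 0.3; 0 0 0 0.043 0 0 0.3"

```text
clock: 10.03
eef_pos: [0.517, -0.2964, 0.1227]
tcp_rot: [[-0.961, -0.278, -0.001], [-0.278, 0.961, 0.001], [0.001, 0.001, -1.0]]
ft_force: [0.1, -0.8, -0.1]
width: 0.699
grasp_force: 0.0
```

```bash
python3 - <<'E'
from h import *
o=r.observe(); print(o['eef_pos'],o['ft_force'],o['width'])
cv2.imwrite('pics/w6.png',cv2.resize(r.snapshot('wrist'),(800,600),interpolation=cv2.INTER_CUBIC))
E
```

```text
[ 0.51701783 -0.29644841  0.12272023] [ 0.06633452 -0.82850197 -0.10663428] 0.6993162625955827
```

View pics/w6.png

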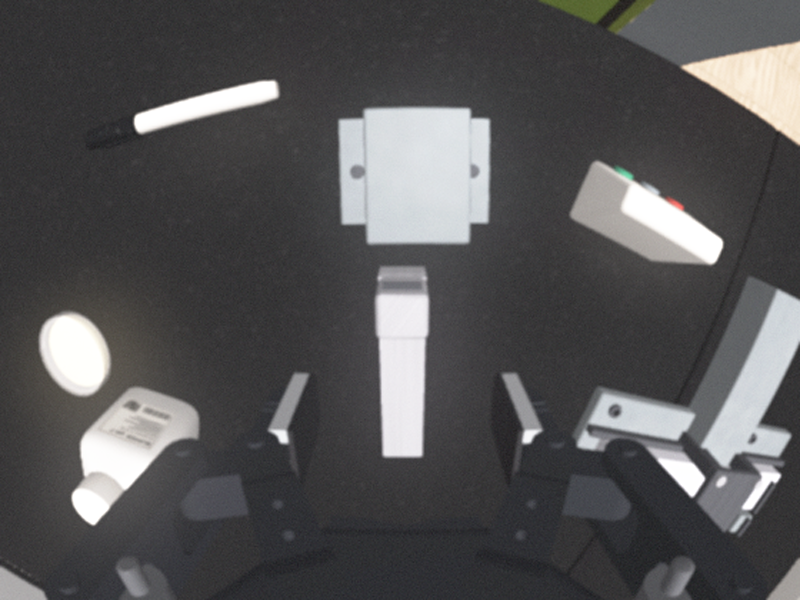

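```bash
python3 - <<'E'
from h import *
o=r.observe(); k=lambda u:(u[0]*.7,u[1]*.7)
t=np.mean([wray(k(u),.055,o) for u in [(376,293),(428,293),(376,338),(429,338)]],0)
n=np.mean([wray(k(u),.009,o) for u in [(383,457),(423,457)]],0); d=n-t; print(t,n,np.hypot(*d[:2]),np.arctan2(d[1],d[0]))
T=o['tcp_rot']; print(T[:,0])
plan((t[0],t[1],.024,np.pi+.285))
E
```

```text
[ 0.5148578  -0.29855033  0.055     ] [ 0.63052135 -0.26492625  0.009     ] 0.12045179706407713 0.28290853760341134
[-9.60558425e-01 -2.78077609e-01  5.96635136e-04]
[ 0.001 -0.    -0.002] [ 0.009 -0.005  0.329] mm 98.9
```

>>> carry_out --increments "0 0 0 0.006 -0.005 0.09 0.3; 0 0 0 0.006 -0.005 0.18 0.3; 0 0 0 0.006 -0.005 0.26 0.3; 0 0 0 0.006 -0.005 0.32 0.3; 0 0 0 0.006 -0.005 0.33 0.3" --newtons 90

```text
clock: 10.5
eef_pos: [0.5129, -0.2964, 0.0194]
tcp_rot: [[-0.961, -0.278, -0.007], [-0.278, 0.961, 0.005], [0.005, 0.007, -1.0]]
ft_force: [-1.2, 1.1, -0.5]
width: 0.695
grasp_force: 0.0
```

>>> carry_out --increments "0 0 0 0 0 0 0.4; 0 0 0 0 0 0 0.6; 0 0 0 0 0 0 1; 0 0 0 0 0 0 1; 0 0 0 0 0 0 1"

```text
clock: 10.92
eef_pos: [0.517, -0.2999, 0.0271]
tcp_rot: [[-0.961, -0.277, 0.004], [-0.278, 0.961, -0.002], [-0.003, -0.003, -1.0]]
ft_force: [0.4, -0.1, 3.2]
width: 0.289
grasp_force: 89.9
```

>>> carry_out --increments "0 0 0 0 0 0 1; 0 0 0 0 0 -0.05 1; 0 0 0 0 0 -0.1 1; 0 0 0 0 0 -0.15 1; 0 0 0 0 0 -0.2 1"

```text
clock: 11.33
eef_pos: [0.5143, -0.2985, 0.084]
tcp_rot: [[-0.961, -0.277, -0.003], [-0.277, 0.961, 0.001], [0.002, 0.002, -1.0]]
ft_force: [1.2, 0.1, -2.6]
width: 0.287
grasp_force: 89.1
```

```bash
python3 - <<'E'
from h import *
o=r.observe(); print(o['eef_pos'],o['ft_force'],o['width'],o['grasp_force'],o['ft_torque'])
y=np.pi-.003
plan((.48,-.30,.16,y),(.46,-.25,.16,y),(.46,-.036,.16,y),(.452,-.036,.08,y))
im=r.snapshot('wrist'); cv2.imwrite('pics/w7.png',im)
g=cv2.cvtColor(im,cv2.COLOR_BGR2GRAY); c=g[:,262:302].mean(1); print([int(v) for v in c[180:340:5]])
E
```

```text
[ 0.51430472 -0.29848548  0.08401507] [ 1.22223068  0.14660752 -2.61665249] 0.2870615274309785 89.05078768730164 [-0.04447038  0.05560555 -0.02967083]
[ 0.001 -0.002  0.181] [ 0.112  0.027 -0.253] mm 83.4
[ 0.001 -0.002  0.181] [ 0.13   0.206 -0.253] mm 105.2
[ 0.001 -0.002  0.181] [-0.068  0.891 -0.252] mm 278.6
[ 0.001 -0.002  0.181] [-0.043  0.898  0.015] mm 269.8
[210, 209, 167, 71, 68, 68, 66, 64, 64, 63, 130, 144, 151, 159, 142, 132, 126, 133, 137, 152, 219, 235, 237, 237, 236, 236, 236, 237, 234, 234, 233, 232]
```

>>> carry_out --increments "0 0 0.03 0.02 0 -0.08 1; 0 0 0.08 0.06 0.02 -0.17 1; 0 0 0.13 0.1 0.03 -0.25 1; 0 0 0.17 0.11 0.1 -0.25 1; 0 0 0.181 0.13 0.2 -0.25 1"

```text
clock: 11.8
eef_pos: [0.4623, -0.2545, 0.1612]
tcp_rot: [[-1.0, 0.009, 0.004], [0.009, 1.0, -0.004], [-0.004, -0.004, -1.0]]
ft_force: [0.3, 1.4, -3.3]
width: 0.289
grasp_force: 89.2
```

>>> carry_out --increments "0 0 0 0 0.1 0 1; 0 0 0 0.02 0.22 0 1; 0 0 0 0.04 0.34 0 1; 0 0 0 0.06 0.46 0 1; 0 0 0 0.07 0.58 0 1"

```text
clock: 12.22
eef_pos: [0.4391, -0.0765, 0.1584]
tcp_rot: [[-1.0, 0.004, -0.002], [0.004, 1.0, 0.001], [0.002, 0.001, -1.0]]
ft_force: [0.6, -0.1, -3.3]
width: 0.289
grasp_force: 89.2
```

```bash
python3 - <<'E'
from h import *
o=r.observe(); print(o['eef_pos'],o['ft_force'],o['width'],o['grasp_force'],o['ft_torque'])
y=np.pi-.003
plan((.44,-.0355,.14,y),(.44,-.0355,.08,y))
E
```

```text
[ 0.43912912 -0.07651271  0.1583788 ] [ 0.56302638 -0.0786648  -3.25474389] 0.28897544672406583 89.18540239334106 [0.05833691 0.0377664  0.09601829]
[ 0.    -0.002 -0.001] [-0.002  0.137  0.061] mm 45.0
[ 0.    -0.002 -0.001] [-0.003  0.137  0.261] mm 88.5
```

>>> carry_out --increments "0 0 0 0 0.1 0 1; 0 0 0 0 0.137 0.06 1; 0 0 0 0 0.137 0.14 1; 0 0 0 0 0.137 0.22 1; 0 0 0 0 0.137 0.25 1"

```text
clock: 12.63
eef_pos: [0.4376, -0.0358, 0.0801]
tcp_rot: [[-1.0, 0.002, -0.008], [0.002, 1.0, 0.001], [0.008, 0.001, -1.0]]
ft_force: [-1.3, -0.0, -4.0]
width: 0.285
grasp_force: 89.4
```

>>> carry_out --increments "0 0 0 0 0 0 1; 0 0 0 0 0 0 1; 0 0 0 0 0 0 1; 0 0 0 0 0 0 1; 0 0 0 0 0 0 1"

```text
clock: 13.05
eef_pos: [0.4423, -0.0375, 0.0864]
tcp_rot: [[-1.0, 0.004, 0.003], [0.004, 1.0, -0.001], [-0.003, -0.001, -1.0]]
ft_force: [-0.1, -0.5, -3.0]
width: 0.289
grasp_force: 89.4
```

```bash
python3 - <<'E'
from h import *
o=r.observe(); print(o['eef_pos'],o['ft_force'],o['width'],o['ft_torque'])
y=np.pi-.003
plan((.44,-.0355,.066,y),(.44,-.0355,.0615,y))
im=r.snapshot('wrist'); cv2.imwrite('pics/w8.png',im)
# numeric check of lateral alignment: row profile across nose/apron
g=cv2.cvtColor(im,cv2.COLOR_BGR2GRAY)
for v in range(150,330,15): print(v,[int(q) for q in g[v,200:370:5]])
E
```

```text
[ 0.44232993 -0.03753206  0.08642461] [-0.10772297 -0.54270668 -3.03507994] 0.28856346122891413 [-0.0358894   0.02195972 -0.00859811]
[-0.     0.002 -0.001] [0.008 0.007 0.068] mm 20.7
[-0.     0.002 -0.001] [0.008 0.007 0.083] mm 25.1
150 [52, 49, 55, 53, 53, 53, 49, 47, 42, 56, 49, 50, 50, 51, 55, 54, 51, 50, 55, 56, 53, 53, 52, 56, 50, 48, 56, 58, 55, 53, 50, 55, 53, 58]
165 [52, 54, 55, 57, 48, 50, 50, 45, 51, 50, 49, 55, 54, 47, 54, 53, 50, 52, 58, 55, 49, 47, 47, 59, 52, 53, 55, 52, 52, 52, 54, 49, 52, 52]
180 [55, 51, 54, 63, 48, 55, 46, 37, 47, 53, 49, 60, 47, 53, 58, 52, 55, 53, 57, 53, 53, 55, 56, 57, 53, 54, 54, 51, 54, 50, 51, 49, 54, 50]
195 [54, 54, 48, 53, 49, 51, 52, 45, 52, 53, 52, 54, 51, 58, 54, 58, 57, 55, 57, 55, 56, 57, 55, 59, 57, 55, 56, 53, 51, 49, 55, 50, 49, 53]
210 [54, 55, 56, 55, 54, 55, 51, 39, 62, 61, 63, 117, 117, 121, 118, 122, 120, 121, 122, 124, 118, 122, 122, 124, 92, 56, 61, 56, 56, 56, 51, 52, 47, 55]
225 [53, 56, 56, 54, 53, 50, 55, 44, 61, 56, 168, 178, 176, 180, 179, 174, 178, 178, 178, 181, 178, 181, 184, 185, 192, 128, 59, 64, 56, 52, 58, 5
[... 249 characters left out ...]
42, 141, 138, 139, 152, 181, 208, 201, 80, 67, 61, 64, 58, 59, 56, 58, 55]
270 [52, 59, 57, 59, 59, 64, 59, 59, 110, 156, 158, 100, 147, 136, 138, 138, 141, 143, 141, 144, 145, 144, 154, 128, 164, 154, 68, 64, 61, 64, 62, 59, 54, 56]
285 [54, 53, 54, 59, 56, 60, 61, 65, 159, 163, 87, 201, 237, 235, 236, 232, 237, 235, 234, 236, 234, 239, 231, 72, 163, 161, 116, 68, 64, 60, 62, 57, 55, 55]
300 [54, 59, 61, 63, 59, 61, 63, 68, 73, 242, 93, 170, 234, 234, 234, 235, 234, 236, 239, 233, 237, 237, 230, 76, 236, 110, 67, 60, 61, 58, 54, 61, 53, 59]
315 [50, 54, 56, 57, 60, 63, 60, 70, 61, 72, 92, 128, 228, 231, 235, 233, 237, 235, 237, 237, 236, 235, 226, 87, 71, 69, 67, 58, 61, 57, 59, 51, 51, 55]
```

```bash
python3 - <<'E'
from h import *
o=r.observe(); g=cv2.cvtColor(cv2.imread('pics/w8.png'),cv2.COLOR_BGR2GRAY).astype(float)
for rows in [(218,224),(224,230),(232,238)]:
    p=np.diff(cv2.GaussianBlur(g[rows[0]:rows[1]].mean(0)[None],(5,1),0)[0]); a=235+p[235:260].argmax()+.5; b=310+p[310:340].argmin()+.5; v=np.mean(rows)-.5
    A=wray((a,v),.0345,o);B=wray((b,v),.0345,o); print(a,b,A.round(4),B.round(4),((A+B)/2)[1])
c=r.calibration('wrist'); print(wray((c['cx'],225),.0345,o))
E
```

```text
249.5 323.5 [ 0.4332 -0.0594  0.0345] [ 0.4334 -0.012   0.0345] -0.035673749545601534
248.5 325.5 [ 0.4374 -0.0602  0.0345] [ 0.4375 -0.0105  0.0345] -0.03534508933188302
248.5 324.5 [ 0.443  -0.0604  0.0345] [ 0.4431 -0.0109  0.0345] -0.035669677895611374
[ 0.43635068 -0.03774397  0.0345    ]
```

>>> carry_out --increments "0 0 -0.001 0 0.007 0.02 1; 0 0 -0.001 0 0.007 0.04 1; 0 0 -0.001 0 0.007 0.06 1; 0 0 -0.001 0 0.007 0.075 1; 0 0 -0.001 0 0.007 0.083 1"

```text
clock: 13.52
eef_pos: [0.4415, -0.035, 0.0615]
tcp_rot: [[-1.0, 0.002, 0.001], [0.002, 1.0, -0.0], [-0.001, -0.0, -1.0]]
ft_force: [-5.6, 0.5, 17.8]
width: 0.286
grasp_force: 92.0
```

>>> carry_out --increments "0 0 0 0 0 0 1; 0 0 0 0 0 0 1; 0 0 0 0 0 0 1; 0 0 0 0 0 0 1; 0 0 0 0 0 0 1"

```text
clock: 13.93
eef_pos: [0.4418, -0.035, 0.0615]
tcp_rot: [[-1.0, 0.002, 0.002], [0.002, 1.0, -0.001], [-0.002, -0.001, -1.0]]
ft_force: [-2.0, 0.6, 5.7]
width: 0.285
grasp_force: 90.4
```

>>> carry_out --increments "0 0 0 -0.02 0 0 1; 0 0 0 -0.05 0 0 1; 0 0 0 -0.08 0 0 1; 0 0 0 -0.11 0 0 1; 0 0 0 -0.13 0 0 1"

```text
clock: 14.35
eef_pos: [0.4814, -0.0354, 0.0615]
tcp_rot: [[-1.0, 0.002, 0.002], [0.002, 1.0, -0.001], [-0.002, -0.001, -1.0]]
ft_force: [-6.5, -0.5, 7.3]
width: 0.286
grasp_force: 90.8
```

>>> carry_out --increments "0 0 0 -0.015 0 0 1; 0 0 0 -0.03 0 0 1; 0 0 0 -0.045 0 0 1; 0 0 0 -0.06 0 0 1; 0 0 0 -0.06 0 0 1"

```text
clock: 14.77
eef_pos: [0.5004, -0.0354, 0.0616]
tcp_rot: [[-1.0, 0.002, 0.005], [0.002, 1.0, -0.001], [-0.005, -0.001, -1.0]]
ft_force: [1.4, -0.5, 3.8]
width: 0.29
grasp_force: 90.3
```

>>> carry_out --increments "0 0 0 -0.01 0 0 1; 0 0 0 -0.02 0 0 1; 0 0 0 -0.03 0 0 1; 0 0 0 -0.04 0 0 1; 0 0 0 -0.045 0 0 1"

```text
clock: 15.18
eef_pos: [0.5125, -0.0353, 0.0616]
tcp_rot: [[-1.0, 0.002, 0.002], [0.002, 1.0, -0.001], [-0.002, -0.001, -1.0]]
ft_force: [-3.3, -0.3, 7.7]
width: 0.29
grasp_force: 91.0
```

>>> carry_out --increments "0 0 0 -0.005 0 0 1; 0 0 0 -0.01 0 0 1; 0 0 0 -0.015 0 0 1; 0 0 0 -0.02 0 0 1; 0 0 0 -0.02 0 0 1"

```text
clock: 15.6
eef_pos: [0.5186, -0.0353, 0.0616]
tcp_rot: [[-1.0, 0.002, 0.003], [0.002, 1.0, -0.001], [-0.003, -0.001, -1.0]]
ft_force: [-2.4, -0.3, 6.4]
width: 0.291
grasp_force: 91.0
```

Baseline drag is 2–3 N. I'll continue in 6 mm steps.

>>> carry_out --increments "0 0 0 -0.005 0 0 1; 0 0 0 -0.01 0 0 1; 0 0 0 -0.015 0 0 1; 0 0 0 -0.02 0 0 1; 0 0 0 -0.02 0 0 1"

```text
clock: 16.02
eef_pos: [0.5245, -0.0353, 0.0617]
tcp_rot: [[-1.0, 0.002, 0.003], [0.002, 1.0, -0.001], [-0.003, -0.001, -1.0]]
ft_force: [-1.8, 0.3, 6.4]
width: 0.285
grasp_force: 91.0
```

>>> carry_out --increments "0 0 0 -0.005 0 0 1; 0 0 0 -0.01 0 0 1; 0 0 0 -0.015 0 0 1; 0 0 0 -0.015 0 0 1; 0 0 0 -0.015 0 0 1"

```text
clock: 16.43
eef_pos: [0.529, -0.0353, 0.0617]
tcp_rot: [[-1.0, 0.002, 0.003], [0.002, 1.0, -0.001], [-0.003, -0.001, -1.0]]
ft_force: [-2.1, 0.5, 7.1]
width: 0.289
grasp_force: 91.0
```

>>> carry_out --increments "0 0 0 -0.005 0 0 1; 0 0 0 -0.01 0 0 1; 0 0 0 -0.015 0 0 1; 0 0 0 -0.015 0 0 1; 0 0 0 -0.015 0 0 1"

```text
clock: 16.85
eef_pos: [0.5324, -0.0353, 0.0619]
tcp_rot: [[-1.0, 0.002, 0.0], [0.002, 1.0, -0.001], [-0.0, -0.001, -1.0]]
ft_force: [-4.8, 0.1, 10.3]
width: 0.283
grasp_force: 91.4
```

>>> carry_out --increments "0 0 0 -0.003 0 0 1; 0 0 0 -0.007 0 0 1; 0 0 0 -0.01 0 0 1; 0 0 0 -0.01 0 0 1; 0 0 0 -0.01 0 0 1"

```text
clock: 17.27
eef_pos: [0.5327, -0.0353, 0.0619]
tcp_rot: [[-1.0, 0.002, -0.005], [0.002, 1.0, -0.001], [0.005, -0.001, -1.0]]
ft_force: [-12.5, -0.1, 14.8]
width: 0.289
grasp_force: 92.0
```

>>> carry_out --increments "0 0 0 -0.003 0 0 1; 0 0 0 -0.006 0 0 1; 0 0 0 -0.01 0 0 1; 0 0 0 -0.01 0 0 1; 0 0 0 -0.01 0 0 1"

```text
clock: 17.68
eef_pos: [0.5329, -0.0351, 0.0618]
tcp_rot: [[-1.0, 0.002, -0.011], [0.002, 1.0, -0.001], [0.011, -0.001, -1.0]]
ft_force: [-18.0, 0.1, 19.5]
width: 0.284
grasp_force: 92.8
```

>>> carry_out --increments "0 0 0 -0.003 0 0 1; 0 0 0 -0.006 0 0 1; 0 0 0 -0.011 0 0 1; 0 0 0 -0.011 0 0 1; 0 0 0 -0.011 0 0 1"

```text
clock: 18.1
eef_pos: [0.5331, -0.035, 0.0619]
tcp_rot: [[-1.0, 0.002, -0.017], [0.002, 1.0, -0.001], [0.017, -0.001, -1.0]]
ft_force: [-26.3, 0.3, 23.9]
width: 0.287
grasp_force: 93.4
```

>>> carry_out --increments "0 0 0 0 0 0 0.45; 0 0 0 0 0 0 0.45; 0 0 0 0 0 0 0.45; 0 0 0 0 0 0 0.45; 0 0 0 0 0 0 0.45"

```text
clock: 18.52
eef_pos: [0.542, -0.0351, 0.0595]
tcp_rot: [[-1.0, 0.002, -0.0], [0.002, 1.0, 0.0], [0.0, 0.0, -1.0]]
ft_force: [-0.5, 0.6, 0.1]
width: 0.549
grasp_force: 0.0
```

```bash
python3 - <<'E'
from h import *
o=r.observe(); print(o['eef_pos'],o['ft_force'],o['width'])
im=r.snapshot('wrist'); cv2.imwrite('pics/w9.png',im)
# tab top location estimate: bright block columns/rows under TCP
k=wray((283,300),.0895,o); print(k)
g=cv2.cvtColor(im,cv2.COLOR_BGR2GRAY)
for v in range(190,400,12): print(v,[int(q) for q in g[v,200:370:6]])
E
```

```text
[ 0.54199765 -0.035052    0.05945351] [-0.46130015  0.63777613  0.07756411] 0.5490049674619529
[ 0.53823073 -0.0354632   0.0895    ]
190 [69, 67, 69, 77, 65, 79, 131, 229, 229, 229, 231, 232, 229, 231, 232, 232, 233, 237, 234, 235, 235, 233, 88, 84, 82, 79, 77, 71, 62]
202 [74, 73, 74, 76, 69, 82, 119, 228, 229, 230, 230, 230, 229, 231, 232, 230, 234, 233, 233, 233, 231, 229, 87, 81, 81, 80, 75, 72, 63]
214 [71, 69, 75, 81, 68, 82, 88, 231, 227, 230, 229, 232, 230, 229, 230, 230, 231, 231, 232, 232, 232, 223, 88, 80, 81, 76, 71, 71, 71]
226 [78, 78, 77, 79, 74, 81, 87, 231, 231, 232, 182, 183, 181, 185, 183, 184, 181, 184, 192, 232, 232, 217, 87, 84, 83, 78, 80, 73, 79]
238 [143, 143, 140, 146, 148, 147, 148, 229, 230, 229, 158, 174, 174, 173, 179, 179, 173, 177, 180, 231, 230, 191, 153, 154, 151, 147, 147, 147, 147]
250 [222, 222, 226, 225, 227, 227, 226, 228, 231, 205, 151, 144, 146, 147, 150, 145, 147, 145, 173, 229, 233, 225, 230, 228, 226, 225, 227, 206, 150]
262 [225, 226, 226, 215, 183, 106, 222, 223, 227, 169, 225, 222, 220, 219, 220, 216, 216, 215, 224, 198, 231, 222, 151, 1
[... 811 characters left out ...]
147, 147, 144, 140, 144, 144, 138, 250, 85, 63, 67, 64, 61]
346 [65, 62, 64, 63, 93, 255, 138, 138, 139, 138, 140, 136, 138, 139, 136, 138, 142, 144, 142, 131, 138, 141, 139, 255, 61, 62, 68, 62, 59]
358 [60, 60, 58, 61, 63, 70, 133, 137, 136, 133, 138, 133, 138, 138, 132, 134, 136, 140, 138, 133, 137, 135, 108, 63, 62, 62, 57, 57, 60]
370 [58, 64, 72, 63, 63, 58, 56, 52, 56, 62, 58, 60, 61, 62, 60, 62, 65, 60, 55, 58, 53, 56, 50, 61, 59, 57, 74, 50, 59]
382 [61, 54, 56, 54, 59, 54, 57, 66, 57, 57, 60, 61, 57, 61, 60, 58, 61, 57, 58, 59, 57, 53, 56, 57, 54, 59, 59, 54, 58]
394 [49, 47, 47, 53, 48, 55, 57, 55, 60, 59, 58, 57, 55, 55, 58, 57, 54, 55, 52, 56, 51, 49, 54, 55, 46, 51, 40, 43, 44]
```

>>> carry_out --increments "0 0 0 0 0 -0.05 0.45; 0 0 0 0 0 -0.12 0.45; 0 0 0 0.02 0 -0.18 0.6; 0 0 0 0.1 0 -0.18 1; 0 0 0 0.17 0 -0.18 1"

```text
clock: 18.98
eef_pos: [0.492, -0.0353, 0.1156]
tcp_rot: [[-1.0, 0.002, 0.003], [0.002, 1.0, -0.001], [-0.003, -0.001, -1.0]]
ft_force: [-1.3, 0.3, 0.4]
width: 0.134
grasp_force: 0.0
```

>>> carry_out --increments "0 0 0 0.03 0 0 1; 0 0 0 0.03 0 0.03 1; 0 0 0 0.03 0 0.09 1; 0 0 0 0.03 0 0.14 1; 0 0 0 0.03 0 0.14 1"

```text
clock: 19.4
eef_pos: [0.4797, -0.0344, 0.0676]
tcp_rot: [[-1.0, 0.002, -0.006], [0.002, 1.0, 0.001], [0.006, 0.001, -1.0]]
ft_force: [-0.2, 0.5, -0.1]
width: 0.002
grasp_force: 0.0
```

```bash
python3 - <<'E'
from h import *
o=r.observe(); print(o['eef_pos'],o['ft_force'],o['width'])
plan((.50,-.0355,.07,np.pi))
E
```

```text
[ 0.47970638 -0.03442011  0.0676017 ] [-0.23474929  0.54372445 -0.07699857] 0.0023863382580033457
[ 0.001 -0.004 -0.001] [-0.068 -0.003 -0.008] mm 20.5
```

Now push gently forward on the tab's rear face (expected contact near TCP x ≈ 0.51).

>>> carry_out --increments "0 0 0 -0.02 -0.002 0 1; 0 0 0 -0.04 -0.002 0 1; 0 0 0 -0.06 -0.002 0 1; 0 0 0 -0.075 -0.002 0 1; 0 0 0 -0.085 -0.002 0 1"

```text
clock: 19.82
eef_pos: [0.5092, -0.0358, 0.0728]
tcp_rot: [[-1.0, 0.002, 0.002], [0.002, 1.0, -0.0], [-0.002, -0.0, -1.0]]
ft_force: [0.1, -0.2, -0.0]
width: -0.001
grasp_force: 0.0
```

>>> carry_out --increments "0 0 0 -0.005 0 0 1; 0 0 0 -0.01 0 0 1; 0 0 0 -0.015 0 0 1; 0 0 0 -0.02 0 0 1; 0 0 0 -0.02 0 0 1"

```text
clock: 20.23
eef_pos: [0.5095, -0.0355, 0.0712]
tcp_rot: [[-1.0, 0.002, -0.008], [0.002, 1.0, -0.0], [0.008, -0.0, -1.0]]
ft_force: [-8.7, -0.0, 4.9]
width: 0.003
grasp_force: 4.3
```

>>> carry_out --increments "0 0 0 -0.005 0 0 1; 0 0 0 -0.01 0 0 1; 0 0 0 -0.012 0 0 1; 0 0 0 -0.012 0 0 1; 0 0 0 -0.012 0 0 1"

```text
clock: 20.65
eef_pos: [0.5095, -0.0354, 0.0707]
tcp_rot: [[-1.0, 0.002, -0.016], [0.002, 1.0, -0.0], [0.016, -0.0, -1.0]]
ft_force: [-15.5, -0.3, 8.6]
width: -0.002
grasp_force: 8.1
```

>>> carry_out --increments "0 0 0 -0.005 0 0 1; 0 0 0 -0.01 0 0 1; 0 0 0 -0.012 0 0 1; 0 0 0 -0.012 0 0 1; 0 0 0 -0.012 0 0 1"

```text
clock: 21.07
eef_pos: [0.5094, -0.0353, 0.0702]
tcp_rot: [[-1.0, 0.002, -0.023], [0.002, 1.0, -0.0], [0.023, -0.0, -1.0]]
ft_force: [-23.3, -1.1, 12.8]
width: -0.004
grasp_force: 11.9
```

>>> carry_out --increments "0 0 0 0.02 0 0 1; 0 0 0 0.05 0 0 1; 0 0 0 0.1 0 0 1; 0 0 0 0.16 0 -0.02 1; 0 0 0 0.2 0 -0.08 1"

```text
clock: 21.48
eef_pos: [0.4574, -0.0349, 0.0933]
tcp_rot: [[-1.0, 0.002, -0.005], [0.002, 1.0, 0.001], [0.005, 0.001, -1.0]]
ft_force: [-0.1, 0.7, -0.1]
width: 0.002
grasp_force: 0.0
```

>>> carry_out --increments "0 0 0 0 0 -0.12 1; 0 0 0 -0.05 0 -0.25 1; 0 0 0 -0.15 0.05 -0.35 1; 0 0 0 -0.2 0.05 -0.35 1; 0 0 0 -0.2 0.05 -0.35 1"

```text
clock: 21.9
eef_pos: [0.5256, -0.0206, 0.2043]
tcp_rot: [[-1.0, 0.001, 0.01], [0.001, 1.0, -0.001], [-0.01, -0.001, -1.0]]
ft_force: [-0.4, -0.8, -0.5]
width: 0.0
grasp_force: 0.0
```

```bash
python3 - <<'E'
from h import *
o=r.observe(); print(o['eef_pos'],o['ft_force'])
im=r.snapshot('wrist'); a=np.load('o3.npy')
cv2.imwrite('pics/w10.png',im)
# stage-aligned top view at z=.041 to measure rib lines: sample grid
c=r.calibration('wrist'); T=np.array(c['tool_from_camera']); R=o['tcp_rot']; p=o['eef_pos']
def px(P):
    q=T[:3,:3].T@(R.T@(P-p)-T[:3,3]); th=np.arctan2(np.hypot(q[0],q[1]),q[2]); n=np.hypot(q[0],q[1]); return c['cx']+c['fx']*th*q[0]/n, c['cy']+c['fy']*th*q[1]/n
ys=np.arange(.03,.075,.0005); g=cv2.cvtColor(im,cv2.COLOR_BGR2GRAY).astype(np.float32)
for x0,x1 in [(.585,.61),(.628,.643)]:
    prof=np.mean([[cv2.getRectSubPix(g,(1,1),tuple(map(float,px(np.array([x,y,.041])))))[0,0] for y in ys] for x in np.linspace(x0,x1,8)],0)
    print([int(v) for v in prof[::2]], 'min at',ys[prof[20:70].argmin()+20])
E
```

```text
[ 0.52556379 -0.02057523  0.20425792] [-0.42350276 -0.80951847 -0.46322317]
[235, 236, 236, 236, 236, 236, 236, 236, 236, 236, 236, 237, 237, 237, 236, 237, 237, 237, 237, 235, 221, 180, 130, 104, 109, 142, 192, 227, 237, 238, 237, 230, 207, 171, 145, 139, 139, 140, 137, 130, 111, 86, 70, 62, 58] min at 0.05350000000000002
[68, 68, 68, 67, 66, 67, 68, 69, 68, 67, 65, 63, 66, 75, 91, 112, 130, 139, 141, 142, 140, 134, 119, 100, 91, 95, 105, 116, 128, 136, 140, 140, 131, 113, 88, 69, 63, 62, 62, 59, 56, 52, 51, 50, 50] min at 0.04100000000000001
```

```bash
python3 -c "
from plant import r
print(r.hand_in())"
```

```text
the job is handed in; nothing more can be done
None
```

I handed the job in at about 22 s on the robot's clock. The bar is on its mark, with the ribs in line within about 0.5 mm. The wedge did not move under a 23 N push after I let go, so it is jammed; `hand_in()` returned no verdict, and I could not measure the force it keeps on the bar.

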